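# Open the bench valve to its stop and back it off a quarter turn

## Robot

A 6-joint arm with a two-finger parallel gripper is mounted at the origin on a cart in front of the work surface, level with it; the furniture and walls round the work are solid. World frame = base frame: x ahead of the robot, y to its left, z up, the work surface at z = 0. Lengths are in mm, angles in rad, forces in N, time in s.
With the tool pointing down it reaches from about 350 to 775 mm from the base axis. Payload 7.3 kg.
Tool frame: the origin (TCP) lies at the very end of the fingers, on their centre line; the grasp point (between the pads) lies 19 mm behind it; z points along the fingers, y is the line along which they close (so a half turn about z gives the same grasp; the last joint's range is limited). The gripper opens to 92 mm and grips with 3 to 60 N. Pads are 19 mm wide; open, the fingers measure 130 mm over their backs; the gripper's body (75 mm by 190 mm) begins 47 mm behind the grasp point.
Start: joints at [1.193, 0.342, 1.524, -0, 1.275, -0.146], TCP at [120.592, 510.982, 226.741] pointing down, gripper open.
Joint ranges: [-2.53, 2.53], [-0.77, 2.02], [0.04, 2.7], [-1, 4.14], [0.28, 2.66], [-3.11, 3.11]. Speed limits (rad/s): [2.57, 2.57, 3.14, 3.14, 3.14, 3.14].

## Interface

Orientations are given as [roll, pitch, yaw] about the fixed x, y, z axes, in that order (R = Rz(yaw) Ry(pitch) Rx(roll)).
In Python, from plant import bot gives the robot as it stands.
- The arm moves only by the tool send_rows, never from a script. Its argument "rows" is a list of rows, each an object of numbers: "x", "y", "z": the shift along the tool's x, y, z in units of 0.2 m (1.0 is 0.2 m); "ax", "ay", "az": the turn, a rotation vector about the tool's x, y, z in units of 60 degrees (1.0 is 60 degrees); "jaw": the opening, from -1 (shut) to 1 (fully open), so that 0 is half open. In form: [{"x": .., "y": .., "z": .., "ax": .., "ay": .., "az": .., "jaw": ..}, ...]. A call has exactly 10 rows; each row is the pose to reach, as a shift and turn from the pose commanded when the call began, along the tool's axes at that moment; what a row does not reach only later rows make up. A row lasts 1/8 s, in which the tool goes at most 62.5 mm and 10.7 degrees, less where a joint would pass 70% of its speed; a pose out of reach is approached as far as the arm can. A call with a number of a shift or a turn outside -1 to 1 is refused whole. A call with a gripper value outside its range is refused whole. The fingers move at their own pace and stop on an object; the grip force is fixed at half the most. Time passes only in rows, so rows that repeat a pose let the fingers close, or fill a call up. It gives the time, the measured TCP pose, the force, the opening and the grip force at its end, in the units of the state.
- bot.get_obs(): the state, without advancing time (a new reading comes with each control period).
- bot.capture(name): name is "side" or "top"; returns (picture, depth): 400x640x3 uint8, red, green, blue; 400x640 float32, mm along the optical axis (not along the pixel's ray), 0 where there is no reading.
- bot.camera_model(name): a dict with "vertical_fov" (degrees; the focal length in pixels is half the picture's height over the tangent of half this angle, whatever the lens; pixels are square), "cx", "cy" (the principal point, pixels), "k1" (the pictures are not rectified: a ray, as slopes to the right and down, at radius r is drawn at 1 + k1 r^2 times it, then the intrinsics apply), "R" (3x3) and "t" (3): a world point X has camera coordinates R X + t. Camera axes: x right, y down, z forward; pixel columns grow to the right and rows downward; lengths in mm; the calibration is good to about 2 mm. A picture is of the moment at which its call begins. camera_model takes no time and is no camera call.
- bot.close_job(): hands the job in; it is judged then, once.
The state is a dict: "time": time; "joint_positions": joint angles; "dq": joint speeds; "tau": joint torques, N m; "tool_pos": TCP position; "tcp_rot": TCP orientation; "contact_force": force on the tool from outside, world axes, zero at the start; "moment": the same for the moment, N m; "grip_width": finger opening in mm; "finger_force": force on a finger pad.
Only numpy, scipy, OpenCV 4.12 (cv2) and the standard library are available. Lean on these libraries where they do the work, as an engineer would, in place of code of your own. Each camera call takes 0.05 s, during which the arm holds its last target. There are 200 camera calls.

## Task

Open the valve that has the crank handle on its wheel all the way: wind its handwheel anticlockwise (seen from above) until it comes up against its stop, then back it off a quarter turn clockwise so that it cannot seize, and let go. Leave the other valve's small plain handwheel as it is.

Things in the scene. Friction and masses are not known exactly. Their poses are not given: they have to be found in the camera images.
- crank_valve: Brass gate valve fixed to the worktop on a 110 x 90 x 8 mm steel foot, with the larger aluminium handwheel (108 mm across, top 106 mm up) and an upright black crank handle, the only part above 108 mm. Origin: foot's underside centre, on the wheel's vertical axis; z up. Its +x runs along the pipe to the ribbed hose barb (tip 90 mm from the axis); at -x a short plain plug.
- crank_wheel (a joint): Angle of the larger handwheel, rad, growing anticlockwise seen from above (opening); 0 is shut. Firm end stop at 18.85 (3 turns), where the handle stands on the hose barb's side; its bearing from the barb is this value modulo a turn. Starts 1.05 to 1.5 turns short of the stop. Turning takes about 3 N at the handle; the wheel stays where it is left.
- crank_grip (a point): Point to grip: centre of the upright black crank handle, 135 mm above the worktop and 48 mm from the wheel's axis. The handle is a round grip 16 to 20 mm in diameter and 48 mm tall (109 to 157 mm above the worktop) that revolves freely on its pin, so it can be held and led round its circle without turning the hand.
- plain_rim (a point): Point on the rim of the other valve's handwheel (leave alone), 32 mm from that wheel's axis and 100 mm above the worktop. That valve has the same brass body and foot, but a smaller plain aluminium wheel 74 mm across with no handle.
Not all that is in view belongs to the job. Leave any blue look-alike of the crank_valve alone.

How it is judged:
By the outcome, as a careful person would: the job done as asked, in the order asked, and still so for the second after the job is handed in, with the robot touching nothing.
It also fails if it takes over 53 s, if anything falls off the work surface, if the arm or the gripper's body presses on something with over 40 N, if the wrist force passes 120 N, or if a joint passes its speed limit or range.

## Working session

There is one attempt and no reset: what is moved stays moved. The work goes in short steps, Python scripts to look and compute and a tool call to move; the robot and the scene stay as the last step left them, time stands still between calls to the robot, and variables do not carry over. Pictures are saved under pics/ and viewed, at most 10 in all, crops included, and the job is handed in when it is done.

Besides the shell and the picture viewer there is one more tool, called after "Emit:" by a JSON object that holds its "name" and its "arguments". send_rows: Moves the arm, as the interface text tells. Its arguments: {"type":"object","properties":{"rows":{"type":"array","items":{"type":"object","properties":{"x":{"type":"number","minimum":-1,"maximum":1},"y":{"type":"number","minimum":-1,"maximum":1},"z":{"type":"number","minimum":-1,"maximum":1},"ax":{"type":"number","minimum":-1,"maximum":1},"ay":{"type":"number","minimum":-1,"maximum":1},"az":{"type":"number","minimum":-1,"maximum":1},"jaw":{"type":"number"}}}}},"required":["rows"]}

```bash
mkdir -p pics
cat > h.py <<'E'
import numpy as np,cv2
from plant import bot
def cap(n,f=None):
    im,d=bot.capture(n)
    if f: cv2.imwrite('pics/'+f,im[:,:,::-1])
    return im,d
def ray(n,u,v):
    m=bot.camera_model(n);f=200/np.tan(np.radians(m['vertical_fov'])/2)
    K=np.array([[f,0,m['cx']],[0,f,m['cy']],[0,0,1]])
    p=cv2.undistortPoints(np.array([[[u,v]]],float),K,np.array([m['k1'],0,0,0]))[0,0]
    R=np.array(m['R']);t=np.array(m['t'])
    return -R.T@t,R.T@np.array([p[0],p[1],1])
def onplane(n,u,v,z):
    o,d=ray(n,u,v);return o+d*(z-o[2])/d[2]
def atdepth(n,u,v,D):
    o,d=ray(n,u,v);return o+d*D
E
python3 - <<'E'
from h import *
cap('top','top0.png');cap('side','side0.png')
print(bot.get_obs())
for n in('top','side'):
    m=bot.camera_model(n);print(n,-np.array(m['R']).T@np.array(m['t']),m['R'])
E
```

```text
{'time': 0.1, 'joint_positions': array([ 1.19302318e+00,  3.42662335e-01,  1.52492327e+00, -2.74947438e-05,
        1.27541804e+00, -1.46013259e-01]), 'dq': array([-9.77449567e-05, -3.13351624e-04, -2.76549714e-03,  6.04515728e-04,
       -4.10239382e-04, -6.48078864e-04]), 'tau': array([ 2.71480283e-03, -4.32004881e+01, -2.44694602e+01,  7.20136170e-02,
        5.25410031e-02, -3.36990263e-05]), 'tool_pos': array([120.44259403, 510.61630983, 226.10902723]), 'tcp_rot': array([-3.14019285e+00, -1.79279101e-04,  2.90984066e+00]), 'contact_force': array([-0.58131957, -0.65567008, -0.58196344]), 'moment': array([ 0.03290469,  0.01742343, -0.05811068]), 'finger_force': 0.0, 'grip_width': 91.73367645436399}
top [451.65897257  36.50897235 997.50418776] [[-0.02597501 -0.99961456 -0.00979902]
 [-0.99820772  0.02646461 -0.05367471]
 [ 0.05391335  0.00838726 -0.99851039]]
side [ 539.15924203 -880.7092232   702.58761913] [[ 0.9974821   0.06834173  0.01894401]
 [ 0.05379472 -0.55507216 -0.83006086]
 [-0.04621251  0.82898993 -0.55735096]]
```

View pics/top0.png

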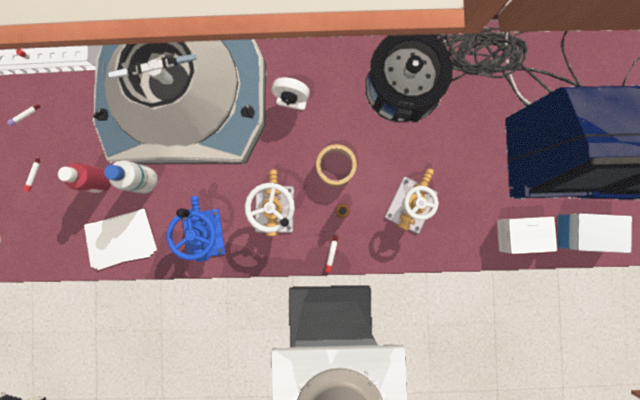

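View pics/side0.png

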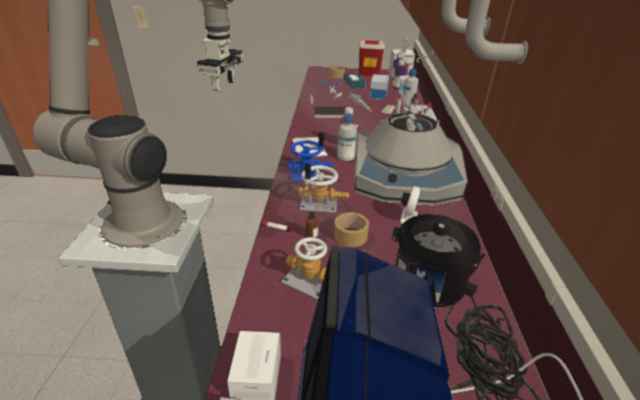

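The top view shows the crank valve with its wheel centre near (269,208), black handle near (285,223) and barb up at (273,178). The blue look-alike is at (190,235) and the plain valve at (420,203). Next I'll measure these.

Run:
```python
from h import *
im,d=cap('top');hsv=cv2.cvtColor(im,cv2.COLOR_RGB2HSV)
cv2.imwrite('pics/crop.png',np.hstack([cv2.resize(im[160:260,215:315],(500,500),interpolation=cv2.INTER_CUBIC)[:,:,::-1]]))
ims,ds=cap('side')
cv2.imwrite('pics/crops.png',cv2.resize(ims[120:220,270:370],(500,500),interpolation=cv2.INTER_CUBIC)[:,:,::-1])
blob=lambda m:[(s[4],c.round(1)) for s,c in zip(*cv2.connectedComponentsWithStats(m.astype(np.uint8))[2:]) if 15<s[4]<5000]
m=np.zeros(im.shape[:2],bool);m[170:245,235:305]=1
bl=m&(im.max(2)<60);print('black',blob(bl))
for a,c in blob(bl):
    print(c,onplane('top',*c,150), d[int(c[1]),int(c[0])])
wh=m&(hsv[...,1]<40)&(im.min(2)>150)
for D in [0]:
    ys,xs=np.nonzero(wh)
    P=np.array([atdepth('top',x,y,d[y,x]) for x,y in zip(xs,ys)])
    k=(P[:,2]>90)&(P[:,2]<112);P=P[k]
    print(len(P),P.min(0),P.max(0),(P.min(0)+P.max(0))/2)
    (c,(w,h),a)=cv2.minAreaRect(P[:,:2].astype(np.float32));print(c,w,h,cv2.minEnclosingCircle(P[:,:2].astype(np.float32)))
br=m&(hsv[...,1]>110)&(hsv[...,0]>10)&(hsv[...,0]<28)
print('brass',blob(br));ys,xs=np.nonzero(br);print(xs[ys<190].mean(),ys.min())
for D in[1]:
  P=np.array([atdepth('top',x,y,d[y,x]) for x,y in zip(xs,ys)])
  P=P[(P[:,2]>20)&(P[:,2]<80)]; far=P[P[:,0]>P[:,0].max()-25];print(far.mean(0),P[:,0].max(),P.min(0))
```

```text
black [(np.int32(33), array([284.1, 222.2]))]
[284.1 222.2] [453.30383916 108.02693226 150.        ] 839.7389
944 [434.99365295  89.91853821  94.90268845] [539.41605886 196.33924527 111.6804491 ] [487.20485591 143.12889174 103.29156878]
(487.18963623046875, 143.0356903076172) 106.39965057373047 103.84620666503906 ((484.97540283203125, 142.11550903320312), 55.70805740356445)
brass [(np.int32(89), array([273. , 175.9])), (np.int32(17), array([267.7, 191.1])), (np.int32(85), array([277.3, 202.2])), (np.int32(110), array([270.7, 219.3])), (np.int32(33), array([271.7, 233.9]))]
272.9120879120879 170
[562.92371175 139.96970061  45.66178739] 575.0224027570316 [427.00695803 121.48557549  37.5221708 ]
```

View pics/crop.png

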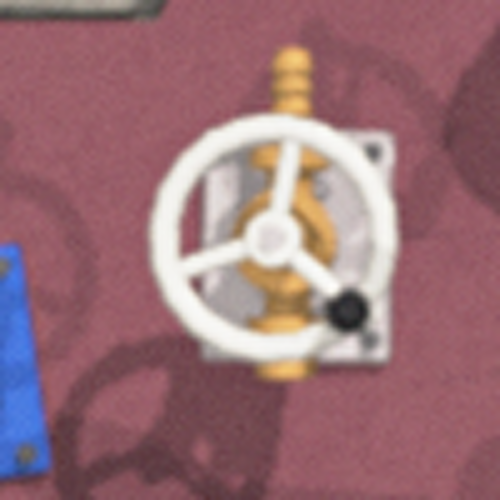

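View pics/crops.png

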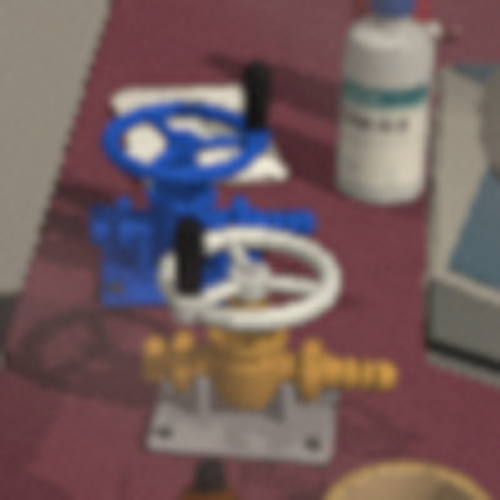

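Wheel centre is about (487,143) and the handle about (453,108), so radius is 49 mm, as it should be. Bearing from the barb is about 228°, so roughly 492° remain to the stop, which falls within the 378–540° stated. Both crops agree: the black handle is at the lower right from above and the barb points along +x. Moving now.

Emit:
{"name": "send_rows", "arguments": {"rows": [{"x": -0.1,"y": -0.075,"jaw": 1},{"x": -0.2,"y": -0.15,"jaw": 1},{"x": -0.3,"y": -0.225,"jaw": 1},{"x": -0.4,"y": -0.3,"jaw": 1},{"x": -0.5,"y": -0.375,"jaw": 1},{"x": -0.6,"y": -0.45,"jaw": 1},{"x": -0.7,"y": -0.525,"jaw": 1},{"x": -0.8,"y": -0.6,"jaw": 1},{"x": -0.9,"y": -0.675,"jaw": 1},{"x": -1,"y": -0.75,"jaw": 1}]}}

```text
schema error: expected keys x, y, z, ax, ay, az, jaw
```

Emit:
{"name": "send_rows", "arguments": {"rows": [{"x": -0.1,"y": -0.075,"jaw": 0.5},{"x": -0.2,"y": -0.15,"jaw": 0.5},{"x": -0.3,"y": -0.225,"jaw": 0.5},{"x": -0.4,"y": -0.3,"jaw": 0.5},{"x": -0.5,"y": -0.375,"jaw": 0.5},{"x": -0.6,"y": -0.45,"jaw": 0.5},{"x": -0.7,"y": -0.525,"jaw": 0.5},{"x": -0.8,"y": -0.6,"jaw": 0.5},{"x": -0.9,"y": -0.675,"jaw": 0.5},{"x": -1,"y": -0.75,"jaw": 0.5}]}}

```text
schema error: expected keys x, y, z, ax, ay, az, jaw
```

Run:
```python
from h import *
from scipy.spatial.transform import Rotation as Ro
o=bot.get_obs();R=Ro.from_euler('xyz',o['tcp_rot']).as_matrix()
print(o['tool_pos'],o['tcp_rot'],R.T@(np.array([453.3,108,118])-o['tool_pos'])/200,o['grip_width'])
cap('side','s1.png')
```

```text
[120.48912217 510.75459288 226.32911967] [-3.14072568e+00 -1.36455718e-04  2.90977314e+00] [-2.08227659 -1.57712015  0.54272899] 91.48573751979475
```

All keys are needed.

Emit:
{"name": "send_rows", "arguments": {"rows": [{"x": -0.1,"y": -0.075,"z": 0,"ax": 0,"ay": 0,"az": 0,"jaw": 1},{"x": -0.2,"y": -0.15,"z": 0,"ax": 0,"ay": 0,"az": 0,"jaw": 1},{"x": -0.3,"y": -0.225,"z": 0,"ax": 0,"ay": 0,"az": 0,"jaw": 1},{"x": -0.4,"y": -0.3,"z": 0,"ax": 0,"ay": 0,"az": 0,"jaw": 1},{"x": -0.5,"y": -0.375,"z": 0,"ax": 0,"ay": 0,"az": 0,"jaw": 1},{"x": -0.6,"y": -0.45,"z": 0,"ax": 0,"ay": 0,"az": 0,"jaw": 1},{"x": -0.7,"y": -0.525,"z": 0,"ax": 0,"ay": 0,"az": 0,"jaw": 1},{"x": -0.8,"y": -0.6,"z": 0,"ax": 0,"ay": 0,"az": 0,"jaw": 1},{"x": -0.9,"y": -0.675,"z": 0,"ax": 0,"ay": 0,"az": 0,"jaw": 1},{"x": -1,"y": -0.75,"z": 0,"ax": 0,"ay": 0,"az": 0,"jaw": 1}]}}

```text
time: 1.5
tool_pos: [281.2, 318.4, 226.7]
tcp_rot: [3.141, 0.0, 2.91]
contact_force: [0.8, 0.4, -0.7]
grip_width: 92.1
finger_force: 0.0
```

Emit:
{"name": "send_rows", "arguments": {"rows": [{"x": -0.1,"y": -0.075,"z": 0,"ax": 0,"ay": 0,"az": 0,"jaw": 0.5},{"x": -0.2,"y": -0.15,"z": 0,"ax": 0,"ay": 0,"az": 0,"jaw": 0.5},{"x": -0.3,"y": -0.225,"z": 0,"ax": 0,"ay": 0,"az": 0,"jaw": 0.5},{"x": -0.4,"y": -0.3,"z": 0,"ax": 0,"ay": 0,"az": 0,"jaw": 0.5},{"x": -0.5,"y": -0.375,"z": 0,"ax": 0,"ay": 0,"az": 0,"jaw": 0.5},{"x": -0.6,"y": -0.45,"z": 0,"ax": 0,"ay": 0,"az": 0,"jaw": 0.5},{"x": -0.7,"y": -0.525,"z": 0,"ax": 0,"ay": 0,"az": 0,"jaw": 0.5},{"x": -0.8,"y": -0.6,"z": 0,"ax": 0,"ay": 0,"az": 0,"jaw": 0.5},{"x": -0.9,"y": -0.675,"z": 0,"ax": 0,"ay": 0,"az": 0,"jaw": 0.5},{"x": -1,"y": -0.76,"z": 0,"ax": 0,"ay": 0,"az": 0,"jaw": 0.5}]}}

```text
time: 2.75
tool_pos: [441.0, 124.5, 226.7]
tcp_rot: [3.141, -0.0, 2.91]
contact_force: [0.5, 0.5, -0.7]
grip_width: 68.9
finger_force: 0.0
```

Run:
```python
from h import *
from scipy.spatial.transform import Rotation as Ro
o=bot.get_obs();R=Ro.from_euler('xyz',o['tcp_rot']).as_matrix()
print(o['time'],o['tool_pos'],o['tcp_rot'],R.T@(np.array([453.3,108,118])-o['tool_pos'])/200,o['grip_width'])
```

```text
2.75 [440.9582464  124.51780489 226.67155669] [ 3.14145327e+00 -6.73155761e-05  2.90986171e+00] [-0.07906349 -0.06628499  0.54334323] 68.91020484139425
```

Emit:
{"name": "send_rows", "arguments": {"rows": [{"x": -0.04,"y": -0.035,"z": 0,"ax": 0,"ay": 0,"az": 0,"jaw": 0.3},{"x": -0.08,"y": -0.067,"z": 0,"ax": 0,"ay": 0,"az": 0,"jaw": 0.3},{"x": -0.08,"y": -0.067,"z": 0.05,"ax": 0,"ay": 0,"az": 0,"jaw": 0.3},{"x": -0.08,"y": -0.067,"z": 0.1,"ax": 0,"ay": 0,"az": 0,"jaw": 0.3},{"x": -0.08,"y": -0.067,"z": 0.15,"ax": 0,"ay": 0,"az": 0,"jaw": 0.3},{"x": -0.08,"y": -0.067,"z": 0.2,"ax": 0,"ay": 0,"az": 0,"jaw": 0.3},{"x": -0.08,"y": -0.067,"z": 0.23,"ax": 0,"ay": 0,"az": 0,"jaw": 0.3},{"x": -0.08,"y": -0.067,"z": 0.25,"ax": 0,"ay": 0,"az": 0,"jaw": 0.3},{"x": -0.08,"y": -0.067,"z": 0.25,"ax": 0,"ay": 0,"az": 0,"jaw": 0.3},{"x": -0.08,"y": -0.067,"z": 0.25,"ax": 0,"ay": 0,"az": 0,"jaw": 0.3}]}}

```text
time: 4.0
tool_pos: [453.2, 108.4, 177.0]
tcp_rot: [3.141, 0.001, 2.91]
contact_force: [-0.3, -0.7, -0.0]
grip_width: 59.7
finger_force: 0.0
```

Run:
```python
from h import *
a,_=cap('top');b,_=cap('side')
f=lambda i:cv2.resize(i,(500,500),interpolation=cv2.INTER_CUBIC)[:,:,::-1]
cv2.imwrite('pics/near.png',f(b[100:220,260:380]))
```

```text
(no output)
```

View pics/near.png

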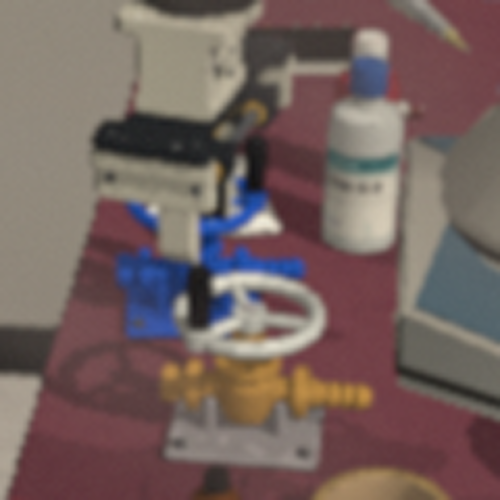

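In the side view the near finger (178,235) stands just in front of the handle (200,295), offset only by the tool's yaw. The alignment is good, so I'll descend and close.

Emit:
{"name": "send_rows", "arguments": {"rows": [{"x": 0,"y": 0,"z": 0.08,"ax": 0,"ay": 0,"az": 0,"jaw": 0.3},{"x": 0,"y": 0,"z": 0.16,"ax": 0,"ay": 0,"az": 0,"jaw": 0.3},{"x": 0,"y": 0,"z": 0.24,"ax": 0,"ay": 0,"az": 0,"jaw": 0.3},{"x": 0,"y": 0,"z": 0.29,"ax": 0,"ay": 0,"az": 0,"jaw": 0.3},{"x": 0,"y": 0,"z": 0.29,"ax": 0,"ay": 0,"az": 0,"jaw": -1},{"x": 0,"y": 0,"z": 0.29,"ax": 0,"ay": 0,"az": 0,"jaw": -1},{"x": 0,"y": 0,"z": 0.29,"ax": 0,"ay": 0,"az": 0,"jaw": -1},{"x": 0,"y": 0,"z": 0.29,"ax": 0,"ay": 0,"az": 0,"jaw": -1},{"x": 0,"y": 0,"z": 0.29,"ax": 0,"ay": 0,"az": 0,"jaw": -1},{"x": 0,"y": 0,"z": 0.29,"ax": 0,"ay": 0,"az": 0,"jaw": -1}]}}

```text
time: 5.35
tool_pos: [452.9, 108.1, 119.0]
tcp_rot: [-3.141, -0.0, 2.91]
contact_force: [-1.9, -3.6, 4.2]
grip_width: 18.3
finger_force: 30.0
```

```bash
cat >> h.py <<'E'
from scipy.spatial.transform import Rotation as Ro
def arc(a0,degs,c,r):
    "tool-axis unit shifts from bearing a0 (deg, world) through each degs"
    R=Ro.from_euler('xyz',[np.pi,0,2.9098]).as_matrix()
    p=lambda a:np.array([c[0]+r*np.cos(np.radians(a)),c[1]+r*np.sin(np.radians(a)),0])
    return [tuple(((R.T@(p(a0+g)-p(a0)))[:2]/200).round(3)) for g in degs]
E
python3 - <<'E'
from h import *
o=bot.get_obs();print(o['time'],o['tool_pos'],o['contact_force'],o['grip_width'],o['finger_force'])
print(arc(-134,range(9,91,9),(487.2,143.1),48))
E
```

```text
5.35 [452.87077335 108.13254921 118.96761769] [-1.93694723 -3.60508249  4.18000757] 18.322811498068358 30.00059521291405
[(np.float64(-0.034), np.float64(-0.017)), (np.float64(-0.07), np.float64(-0.028)), (np.float64(-0.107), np.float64(-0.033)), (np.float64(-0.145), np.float64(-0.033)), (np.float64(-0.182), np.float64(-0.026)), (np.float64(-0.217), np.float64(-0.014)), (np.float64(-0.251), np.float64(0.003)), (np.float64(-0.281), np.float64(0.026)), (np.float64(-0.307), np.float64(0.053)), (np.float64(-0.329), np.float64(0.084))]
```

Emit:
{"name": "send_rows", "arguments": {"rows": [{"x": -0.034,"y": -0.017,"z": 0,"ax": 0,"ay": 0,"az": 0,"jaw": -1},{"x": -0.07,"y": -0.028,"z": 0,"ax": 0,"ay": 0,"az": 0,"jaw": -1},{"x": -0.107,"y": -0.033,"z": 0,"ax": 0,"ay": 0,"az": 0,"jaw": -1},{"x": -0.145,"y": -0.033,"z": 0,"ax": 0,"ay": 0,"az": 0,"jaw": -1},{"x": -0.182,"y": -0.026,"z": 0,"ax": 0,"ay": 0,"az": 0,"jaw": -1},{"x": -0.217,"y": -0.014,"z": 0,"ax": 0,"ay": 0,"az": 0,"jaw": -1},{"x": -0.251,"y": 0.003,"z": 0,"ax": 0,"ay": 0,"az": 0,"jaw": -1},{"x": -0.281,"y": 0.026,"z": 0,"ax": 0,"ay": 0,"az": 0,"jaw": -1},{"x": -0.307,"y": 0.053,"z": 0,"ax": 0,"ay": 0,"az": 0,"jaw": -1},{"x": -0.329,"y": 0.084,"z": 0,"ax": 0,"ay": 0,"az": 0,"jaw": -1}]}}

```text
time: 6.6
tool_pos: [520.5, 110.2, 118.9]
tcp_rot: [3.141, -0.001, 2.91]
contact_force: [-5.5, 1.7, 7.0]
grip_width: 18.3
finger_force: 30.0
```

Run:
```python
from h import *
o=bot.get_obs();print(o['time'],o['tool_pos'],o['contact_force'],o['grip_width'],o['finger_force'])
d=o['tool_pos'][:2]-[487.2,143.1];print(np.hypot(*d),np.degrees(np.arctan2(d[1],d[0])))
for k in(-44,46,136): print([tuple(map(float,a)) for a in arc(k,range(9,91,9),(487.2,143.1),48)])
```

```text
6.6 [520.54634822 110.21591303 118.94217656] [-5.48537833  1.71700438  7.04146188] 18.287433058072565 30.000910791568458
46.833130533395426 -44.60010546628447
[(-0.017, 0.034), (-0.028, 0.07), (-0.033, 0.107), (-0.033, 0.145), (-0.026, 0.182), (-0.014, 0.217), (0.003, 0.251), (0.026, 0.281), (0.053, 0.307), (0.084, 0.329)]
[(0.034, 0.017), (0.07, 0.028), (0.107, 0.033), (0.145, 0.033), (0.182, 0.026), (0.217, 0.014), (0.251, -0.003), (0.281, -0.026), (0.307, -0.053), (0.329, -0.084)]
[(0.017, -0.034), (0.028, -0.07), (0.033, -0.107), (0.033, -0.145), (0.026, -0.182), (0.014, -0.217), (-0.003, -0.251), (-0.026, -0.281), (-0.053, -0.307), (-0.084, -0.329)]
```

Emit:
{"name": "send_rows", "arguments": {"rows": [{"x": -0.017,"y": 0.034,"z": 0,"ax": 0,"ay": 0,"az": 0,"jaw": -1},{"x": -0.028,"y": 0.07,"z": 0,"ax": 0,"ay": 0,"az": 0,"jaw": -1},{"x": -0.033,"y": 0.107,"z": 0,"ax": 0,"ay": 0,"az": 0,"jaw": -1},{"x": -0.033,"y": 0.145,"z": 0,"ax": 0,"ay": 0,"az": 0,"jaw": -1},{"x": -0.026,"y": 0.182,"z": 0,"ax": 0,"ay": 0,"az": 0,"jaw": -1},{"x": -0.014,"y": 0.217,"z": 0,"ax": 0,"ay": 0,"az": 0,"jaw": -1},{"x": 0.003,"y": 0.251,"z": 0,"ax": 0,"ay": 0,"az": 0,"jaw": -1},{"x": 0.026,"y": 0.281,"z": 0,"ax": 0,"ay": 0,"az": 0,"jaw": -1},{"x": 0.053,"y": 0.307,"z": 0,"ax": 0,"ay": 0,"az": 0,"jaw": -1},{"x": 0.084,"y": 0.329,"z": 0,"ax": 0,"ay": 0,"az": 0,"jaw": -1}]}}

```text
time: 7.85
tool_pos: [519.9, 176.9, 119.0]
tcp_rot: [-3.14, 0.001, 2.91]
contact_force: [-1.5, -5.3, 4.1]
grip_width: 18.3
finger_force: 30.0
```

Emit:
{"name": "send_rows", "arguments": {"rows": [{"x": 0.034,"y": 0.017,"z": 0,"ax": 0,"ay": 0,"az": 0,"jaw": -1},{"x": 0.07,"y": 0.028,"z": 0,"ax": 0,"ay": 0,"az": 0,"jaw": -1},{"x": 0.107,"y": 0.033,"z": 0,"ax": 0,"ay": 0,"az": 0,"jaw": -1},{"x": 0.145,"y": 0.033,"z": 0,"ax": 0,"ay": 0,"az": 0,"jaw": -1},{"x": 0.182,"y": 0.026,"z": 0,"ax": 0,"ay": 0,"az": 0,"jaw": -1},{"x": 0.217,"y": 0.014,"z": 0,"ax": 0,"ay": 0,"az": 0,"jaw": -1},{"x": 0.251,"y": -0.003,"z": 0,"ax": 0,"ay": 0,"az": 0,"jaw": -1},{"x": 0.281,"y": -0.026,"z": 0,"ax": 0,"ay": 0,"az": 0,"jaw": -1},{"x": 0.307,"y": -0.053,"z": 0,"ax": 0,"ay": 0,"az": 0,"jaw": -1},{"x": 0.329,"y": -0.084,"z": 0,"ax": 0,"ay": 0,"az": 0,"jaw": -1}]}}

```text
time: 9.1
tool_pos: [451.1, 176.8, 118.9]
tcp_rot: [3.14, -0.001, 2.91]
contact_force: [2.3, 2.9, 5.9]
grip_width: 18.2
finger_force: 30.0
```

Emit:
{"name": "send_rows", "arguments": {"rows": [{"x": 0.017,"y": -0.034,"z": 0,"ax": 0,"ay": 0,"az": 0,"jaw": -1},{"x": 0.028,"y": -0.07,"z": 0,"ax": 0,"ay": 0,"az": 0,"jaw": -1},{"x": 0.033,"y": -0.107,"z": 0,"ax": 0,"ay": 0,"az": 0,"jaw": -1},{"x": 0.033,"y": -0.145,"z": 0,"ax": 0,"ay": 0,"az": 0,"jaw": -1},{"x": 0.026,"y": -0.182,"z": 0,"ax": 0,"ay": 0,"az": 0,"jaw": -1},{"x": 0.014,"y": -0.217,"z": 0,"ax": 0,"ay": 0,"az": 0,"jaw": -1},{"x": -0.003,"y": -0.251,"z": 0,"ax": 0,"ay": 0,"az": 0,"jaw": -1},{"x": -0.026,"y": -0.281,"z": 0,"ax": 0,"ay": 0,"az": 0,"jaw": -1},{"x": -0.053,"y": -0.307,"z": 0,"ax": 0,"ay": 0,"az": 0,"jaw": -1},{"x": -0.084,"y": -0.329,"z": 0,"ax": 0,"ay": 0,"az": 0,"jaw": -1}]}}

```text
time: 10.35
tool_pos: [451.9, 108.8, 118.9]
tcp_rot: [3.141, -0.002, 2.91]
contact_force: [-0.5, 4.3, 8.0]
grip_width: 18.2
finger_force: 30.0
```

Emit:
{"name": "send_rows", "arguments": {"rows": [{"x": -0.034,"y": -0.017,"z": 0,"ax": 0,"ay": 0,"az": 0,"jaw": -1},{"x": -0.07,"y": -0.028,"z": 0,"ax": 0,"ay": 0,"az": 0,"jaw": -1},{"x": -0.107,"y": -0.033,"z": 0,"ax": 0,"ay": 0,"az": 0,"jaw": -1},{"x": -0.145,"y": -0.033,"z": 0,"ax": 0,"ay": 0,"az": 0,"jaw": -1},{"x": -0.182,"y": -0.026,"z": 0,"ax": 0,"ay": 0,"az": 0,"jaw": -1},{"x": -0.217,"y": -0.014,"z": 0,"ax": 0,"ay": 0,"az": 0,"jaw": -1},{"x": -0.251,"y": 0.003,"z": 0,"ax": 0,"ay": 0,"az": 0,"jaw": -1},{"x": -0.281,"y": 0.026,"z": 0,"ax": 0,"ay": 0,"az": 0,"jaw": -1},{"x": -0.307,"y": 0.053,"z": 0,"ax": 0,"ay": 0,"az": 0,"jaw": -1},{"x": -0.329,"y": 0.084,"z": 0,"ax": 0,"ay": 0,"az": 0,"jaw": -1}]}}

```text
time: 11.6
tool_pos: [519.6, 109.4, 118.9]
tcp_rot: [-3.141, -0.003, 2.91]
contact_force: [-2.6, -1.5, 9.7]
grip_width: 18.9
finger_force: 30.0
```

Run:
```python
from h import *
o=bot.get_obs();print(o['time'],o['tool_pos'],o['contact_force'],o['grip_width'],o['finger_force'])
d=o['tool_pos'][:2]-[487.2,143.1];print(np.hypot(*d),np.degrees(np.arctan2(d[1],d[0])))
print([tuple(map(float,a)) for a in arc(-44,list(range(5,50,5))+[45],(487.2,143.1),48)])
print([tuple(map(float,a)) for a in arc(-4,range(2,21,2),(487.2,143.1),48)])
cap('side','s3.png')
```

```text
11.6 [519.55083757 109.41508689 118.89444248] [-2.59040636 -1.50519465  9.70865599] 18.930191763326867 30.001258165575564
46.70385490618574 -46.15735038533296
[(-0.01, 0.018), (-0.018, 0.038), (-0.025, 0.058), (-0.029, 0.078), (-0.032, 0.099), (-0.034, 0.12), (-0.033, 0.141), (-0.031, 0.161), (-0.026, 0.182), (-0.026, 0.182)]
[(0.001, 0.008), (0.003, 0.016), (0.005, 0.025), (0.008, 0.033), (0.01, 0.041), (0.013, 0.048), (0.016, 0.056), (0.02, 0.064), (0.024, 0.071), (0.028, 0.079)]
```

Emit:
{"name": "send_rows", "arguments": {"rows": [{"x": -0.01,"y": 0.018,"z": 0,"ax": 0,"ay": 0,"az": 0,"jaw": -1},{"x": -0.018,"y": 0.038,"z": 0,"ax": 0,"ay": 0,"az": 0,"jaw": -1},{"x": -0.025,"y": 0.058,"z": 0,"ax": 0,"ay": 0,"az": 0,"jaw": -1},{"x": -0.029,"y": 0.078,"z": 0,"ax": 0,"ay": 0,"az": 0,"jaw": -1},{"x": -0.032,"y": 0.099,"z": 0,"ax": 0,"ay": 0,"az": 0,"jaw": -1},{"x": -0.034,"y": 0.12,"z": 0,"ax": 0,"ay": 0,"az": 0,"jaw": -1},{"x": -0.034,"y": 0.13,"z": 0,"ax": 0,"ay": 0,"az": 0,"jaw": -1},{"x": -0.033,"y": 0.141,"z": 0,"ax": 0,"ay": 0,"az": 0,"jaw": -1},{"x": -0.033,"y": 0.141,"z": 0,"ax": 0,"ay": 0,"az": 0,"jaw": -1},{"x": -0.033,"y": 0.141,"z": 0,"ax": 0,"ay": 0,"az": 0,"jaw": -1}]}}

```text
time: 12.9
tool_pos: [532.8, 135.3, 118.9]
tcp_rot: [-3.141, -0.001, 2.91]
contact_force: [0.1, -1.4, 8.1]
grip_width: 18.6
finger_force: 30.0
```

Run:
```python
from h import *
o=bot.get_obs();print(o['time'],o['tool_pos'],o['contact_force'],o['grip_width'],o['finger_force'])
d=o['tool_pos'][:2]-[487.2,143.1];print(np.hypot(*d),np.degrees(np.arctan2(d[1],d[0])))
print([tuple(map(float,a)) for a in arc(-9,range(2,21,2),(487.2,143.1),48)])
b,_=cap('side')
cv2.imwrite('pics/n2.png',cv2.resize(b[100:220,260:380],(500,500),interpolation=cv2.INTER_CUBIC)[:,:,::-1])
```

```text
12.9 [532.80775566 135.27988152 118.92730137] [ 0.09982795 -1.37045732  8.06734908] 18.596753731954944 30.00084926839918
46.27333604842595 -9.729587433515903
[(0.001, 0.008), (0.002, 0.017), (0.003, 0.025), (0.005, 0.033), (0.007, 0.041), (0.009, 0.049), (0.011, 0.057), (0.014, 0.065), (0.017, 0.073), (0.021, 0.081)]
```

View pics/n2.png

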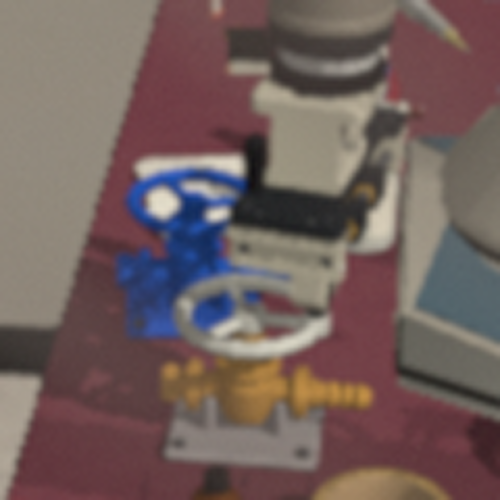

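The handle (about (320,295)) is still in the fingers, almost on the barb side. Now I'll press gently into the stop.

Emit:
{"name": "send_rows", "arguments": {"rows": [{"x": 0.001,"y": 0.008,"z": 0,"ax": 0,"ay": 0,"az": 0,"jaw": -1},{"x": 0.002,"y": 0.017,"z": 0,"ax": 0,"ay": 0,"az": 0,"jaw": -1},{"x": 0.003,"y": 0.025,"z": 0,"ax": 0,"ay": 0,"az": 0,"jaw": -1},{"x": 0.005,"y": 0.033,"z": 0,"ax": 0,"ay": 0,"az": 0,"jaw": -1},{"x": 0.006,"y": 0.037,"z": 0,"ax": 0,"ay": 0,"az": 0,"jaw": -1},{"x": 0.007,"y": 0.041,"z": 0,"ax": 0,"ay": 0,"az": 0,"jaw": -1},{"x": 0.007,"y": 0.041,"z": 0,"ax": 0,"ay": 0,"az": 0,"jaw": -1},{"x": 0.007,"y": 0.041,"z": 0,"ax": 0,"ay": 0,"az": 0,"jaw": -1},{"x": 0.007,"y": 0.041,"z": 0,"ax": 0,"ay": 0,"az": 0,"jaw": -1},{"x": 0.007,"y": 0.041,"z": 0,"ax": 0,"ay": 0,"az": 0,"jaw": -1}]}}

```text
time: 14.2
tool_pos: [533.4, 141.7, 118.9]
tcp_rot: [-3.138, -0.001, 2.91]
contact_force: [-0.1, -8.8, 8.1]
grip_width: 18.8
finger_force: 30.0
```

Run:
```python
from h import *
o=bot.get_obs();print(o['time'],o['tool_pos'],o['contact_force'],o['moment'],o['grip_width'],o['finger_force'])
d=o['tool_pos'][:2]-[486.3,143.1];print(np.hypot(*d),np.degrees(np.arctan2(d[1],d[0])))
```

```text
14.2 [533.39990893 141.69766076 118.87407576] [-0.11149977 -8.76424334  8.13760586] [-1.46772758  0.07989489 -0.02849361] 18.77695102437677 30.001127044670284
47.1207807279957 -1.7054043653041788
```

Emit:
{"name": "send_rows", "arguments": {"rows": [{"x": 0,"y": 0.005,"z": 0,"ax": 0,"ay": 0,"az": 0,"jaw": -1},{"x": 0,"y": 0.01,"z": 0,"ax": 0,"ay": 0,"az": 0,"jaw": -1},{"x": 0.001,"y": 0.015,"z": 0,"ax": 0,"ay": 0,"az": 0,"jaw": -1},{"x": 0.002,"y": 0.02,"z": 0,"ax": 0,"ay": 0,"az": 0,"jaw": -1},{"x": 0.002,"y": 0.02,"z": 0,"ax": 0,"ay": 0,"az": 0,"jaw": -1},{"x": 0.002,"y": 0.02,"z": 0,"ax": 0,"ay": 0,"az": 0,"jaw": -1},{"x": 0.002,"y": 0.02,"z": 0,"ax": 0,"ay": 0,"az": 0,"jaw": -1},{"x": 0.002,"y": 0.02,"z": 0,"ax": 0,"ay": 0,"az": 0,"jaw": -1},{"x": 0.002,"y": 0.02,"z": 0,"ax": 0,"ay": 0,"az": 0,"jaw": -1},{"x": 0.002,"y": 0.02,"z": 0,"ax": 0,"ay": 0,"az": 0,"jaw": -1}]}}

```text
time: 15.45
tool_pos: [533.4, 142.1, 118.8]
tcp_rot: [-3.132, -0.002, 2.91]
contact_force: [-3.2, -23.6, 11.1]
grip_width: 18.1
finger_force: 30.0
```

Run:
```python
from h import *
o=bot.get_obs();print(o['time'],o['tool_pos'],o['contact_force'],o['moment'],o['grip_width'],o['finger_force'])
```

```text
15.45 [533.44812394 142.11487943 118.84152554] [ -3.18165744 -23.59388857  11.13399231] [-3.8485708   0.41579173 -0.02745313] 18.12926584217448 30.00184502452612
```

The stop is confirmed: force rose to 24 N with no motion, at the barb's bearing. Now the quarter turn back.

Run:
```python
from h import *
R=Ro.from_euler('xyz',[np.pi,0,2.9098]).as_matrix()
for a in [-2,-12,-23,-34,-46,-58,-70,-82,-92.5]:
    p=np.array([486.6+47.5*np.cos(np.radians(a))-533.9,143.1+47.5*np.sin(np.radians(a))-147.6,0])
    print((R.T@p/200).round(3)[:2].tolist())
```

```text
[-0.008, -0.03]
[-0.012, -0.071]
[-0.009, -0.116]
[0.003, -0.16]
[0.025, -0.205]
[0.056, -0.243]
[0.095, -0.275]
[0.139, -0.298]
[0.181, -0.31]
```

Emit:
{"name": "send_rows", "arguments": {"rows": [{"x": -0.008,"y": -0.03,"z": 0,"ax": 0,"ay": 0,"az": 0,"jaw": -1},{"x": -0.012,"y": -0.071,"z": 0,"ax": 0,"ay": 0,"az": 0,"jaw": -1},{"x": -0.009,"y": -0.116,"z": 0,"ax": 0,"ay": 0,"az": 0,"jaw": -1},{"x": 0.003,"y": -0.16,"z": 0,"ax": 0,"ay": 0,"az": 0,"jaw": -1},{"x": 0.025,"y": -0.205,"z": 0,"ax": 0,"ay": 0,"az": 0,"jaw": -1},{"x": 0.056,"y": -0.243,"z": 0,"ax": 0,"ay": 0,"az": 0,"jaw": -1},{"x": 0.095,"y": -0.275,"z": 0,"ax": 0,"ay": 0,"az": 0,"jaw": -1},{"x": 0.139,"y": -0.298,"z": 0,"ax": 0,"ay": 0,"az": 0,"jaw": -1},{"x": 0.181,"y": -0.31,"z": 0,"ax": 0,"ay": 0,"az": 0,"jaw": -1},{"x": 0.181,"y": -0.31,"z": 0,"ax": 0,"ay": 0,"az": 0,"jaw": -1}]}}

```text
time: 16.7
tool_pos: [483.9, 95.3, 118.9]
tcp_rot: [-3.14, -0.002, 2.91]
contact_force: [-1.4, -2.0, 8.9]
grip_width: 18.4
finger_force: 30.0
```

Run:
```python
from h import *
o=bot.get_obs();print(o['time'],o['tool_pos'],o['contact_force'],o['moment'],o['grip_width'],o['finger_force'])
```

```text
16.7 [483.86272751  95.30572621 118.86020819] [-1.40249171 -2.01062189  8.94517759] [-0.38119194  0.21363264  0.00545464] 18.386939755940542 30.00121661927551
```

Bearing is about -93°, roughly 91° back from the stop. Letting go and rising.

Emit:
{"name": "send_rows", "arguments": {"rows": [{"x": 0.181,"y": 0,"z": 0,"ax": 0,"ay": 0,"az": 0,"jaw": -1},{"x": 0,"y": 0,"z": 0,"ax": 0,"ay": 0,"az": 0,"jaw": 0},{"x": 0,"y": 0,"z": 0,"ax": 0,"ay": 0,"az": 0,"jaw": 0},{"x": 0,"y": 0,"z": 0,"ax": 0,"ay": 0,"az": 0,"jaw": 0},{"x": 0,"y": 0,"z": 0,"ax": 0,"ay": 0,"az": 0,"jaw": 0},{"x": 0,"y": 0,"z": -0.1,"ax": 0,"ay": 0,"az": 0,"jaw": 0},{"x": 0,"y": 0,"z": -0.2,"ax": 0,"ay": 0,"az": 0,"jaw": 0},{"x": 0,"y": 0,"z": -0.3,"ax": 0,"ay": 0,"az": 0,"jaw": 0},{"x": 0,"y": 0,"z": -0.4,"ax": 0,"ay": 0,"az": 0,"jaw": 0},{"x": 0,"y": 0,"z": -0.5,"ax": 0,"ay": 0,"az": 0,"jaw": 0}]}}

```text
time: 17.95
tool_pos: [484.5, 95.9, 219.1]
tcp_rot: [-3.141, -0.001, 2.91]
contact_force: [-0.8, 0.9, -1.2]
grip_width: 45.7
finger_force: 0.0
```

I made a slip there: the first row carried a stray x of 0.181 while the fingers were still shut, so the handle may have been dragged. I'll clear the view and measure it.

Emit:
{"name": "send_rows", "arguments": {"rows": [{"x": 0,"y": 0.05,"z": -0.1,"ax": 0,"ay": 0,"az": 0,"jaw": 0},{"x": 0,"y": 0.15,"z": -0.2,"ax": 0,"ay": 0,"az": 0,"jaw": 0},{"x": 0.1,"y": 0.3,"z": -0.2,"ax": 0,"ay": 0,"az": 0,"jaw": 0},{"x": 0.15,"y": 0.45,"z": -0.2,"ax": 0,"ay": 0,"az": 0,"jaw": 0},{"x": 0.2,"y": 0.6,"z": -0.2,"ax": 0,"ay": 0,"az": 0,"jaw": 0},{"x": 0.25,"y": 0.75,"z": -0.2,"ax": 0,"ay": 0,"az": 0,"jaw": 0},{"x": 0.3,"y": 0.9,"z": -0.2,"ax": 0,"ay": 0,"az": 0,"jaw": 0},{"x": 0.35,"y": 1,"z": -0.2,"ax": 0,"ay": 0,"az": 0,"jaw": 0},{"x": 0.35,"y": 1,"z": -0.2,"ax": 0,"ay": 0,"az": 0,"jaw": 0},{"x": 0.35,"y": 1,"z": -0.2,"ax": 0,"ay": 0,"az": 0,"jaw": 0}]}}

```text
time: 19.2
tool_pos: [463.0, 306.0, 258.5]
tcp_rot: [-3.141, -0.0, 2.91]
contact_force: [-0.1, -0.9, 0.4]
grip_width: 46.2
finger_force: 0.0
```

Run:
```python
from h import *
a,d=cap('top')
m=np.zeros(a.shape[:2],np.uint8);m[165:250,235:310]=a[165:250,235:310].max(2)<60
_,_,s,c=cv2.connectedComponentsWithStats(m)
for S,C in zip(s[1:],c[1:]):
    if S[4]>10:
        p=onplane('top',*C,150);q=p[:2]-[486.8,143.1];print(S[4],C,p,np.hypot(*q),np.degrees(np.arctan2(q[1],q[0])),atdepth('top',*C,d[int(C[1]),int(C[0])])[2])
cv2.imwrite('pics/t4.png',a[:,:,::-1])
print(bot.get_obs()['tool_pos'])
```

```text
39 [285.71794872 220.05128205] [457.60122017 104.62199649 150.        ] 48.30243780191114 -127.19280558216644 157.96463110789443
[463.16632538 305.76879241 258.61374608]
```

View pics/t4.png

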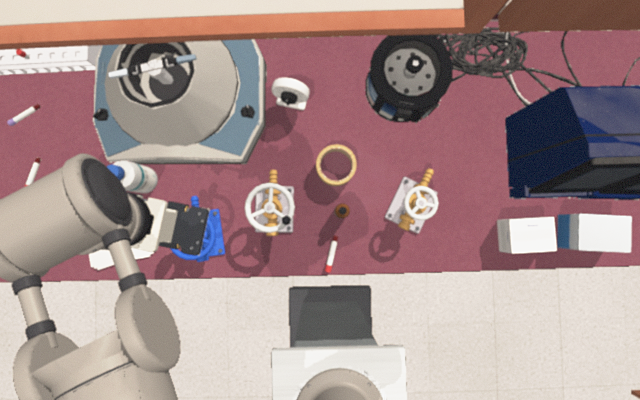

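The tool is clear at the left. The handle is at (286,220), bearing -127°, so the slip carried it about 35° too far, to roughly 125° off the stop. There's time to redo the sequence cleanly: grip again, back to the stop, then a true quarter turn off.

Emit:
{"name": "send_rows", "arguments": {"rows": [{"x": -0.03,"y": -0.15,"z": 0,"ax": 0,"ay": 0,"az": 0,"jaw": 0.2},{"x": -0.06,"y": -0.3,"z": 0,"ax": 0,"ay": 0,"az": 0,"jaw": 0.2},{"x": -0.09,"y": -0.45,"z": 0,"ax": 0,"ay": 0,"az": 0,"jaw": 0.2},{"x": -0.12,"y": -0.6,"z": 0,"ax": 0,"ay": 0,"az": 0,"jaw": 0.2},{"x": -0.155,"y": -0.75,"z": 0.05,"ax": 0,"ay": 0,"az": 0,"jaw": 0.2},{"x": -0.185,"y": -0.9,"z": 0.1,"ax": 0,"ay": 0,"az": 0,"jaw": 0.2},{"x": -0.205,"y": -0.986,"z": 0.2,"ax": 0,"ay": 0,"az": 0,"jaw": 0.2},{"x": -0.205,"y": -0.986,"z": 0.3,"ax": 0,"ay": 0,"az": 0,"jaw": 0.2},{"x": -0.205,"y": -0.986,"z": 0.35,"ax": 0,"ay": 0,"az": 0,"jaw": 0.2},{"x": -0.205,"y": -0.986,"z": 0.35,"ax": 0,"ay": 0,"az": 0,"jaw": 0.2}]}}

```text
time: 20.5
tool_pos: [457.5, 105.0, 188.5]
tcp_rot: [-3.141, -0.001, 2.909]
contact_force: [-1.0, -0.1, 1.0]
grip_width: 55.5
finger_force: 0.0
```

Emit:
{"name": "send_rows", "arguments": {"rows": [{"x": 0,"y": 0,"z": 0.08,"ax": 0,"ay": 0,"az": 0,"jaw": 0.2},{"x": 0,"y": 0,"z": 0.16,"ax": 0,"ay": 0,"az": 0,"jaw": 0.2},{"x": 0,"y": 0,"z": 0.24,"ax": 0,"ay": 0,"az": 0,"jaw": 0.2},{"x": 0,"y": 0,"z": 0.32,"ax": 0,"ay": 0,"az": 0,"jaw": 0.2},{"x": 0,"y": 0,"z": 0.345,"ax": 0,"ay": 0,"az": 0,"jaw": 0.2},{"x": 0,"y": 0,"z": 0.345,"ax": 0,"ay": 0,"az": 0,"jaw": -1},{"x": 0,"y": 0,"z": 0.345,"ax": 0,"ay": 0,"az": 0,"jaw": -1},{"x": 0,"y": 0,"z": 0.345,"ax": 0,"ay": 0,"az": 0,"jaw": -1},{"x": 0,"y": 0,"z": 0.345,"ax": 0,"ay": 0,"az": 0,"jaw": -1},{"x": 0,"y": 0,"z": 0.345,"ax": 0,"ay": 0,"az": 0,"jaw": -1}]}}

```text
time: 21.75
tool_pos: [457.6, 104.7, 120.0]
tcp_rot: [-3.141, -0.0, 2.91]
contact_force: [-3.2, -4.4, 4.4]
grip_width: 18.3
finger_force: 30.0
```

Run:
```python
from h import *
o=bot.get_obs();print(o['time'],o['tool_pos'],o['contact_force'],o['grip_width'],o['finger_force'])
print([tuple(map(float,a)) for a in arc(-127,range(9,91,9),(486.6,143.1),48)])
print([tuple(map(float,a)) for a in arc(-37,[6,12,18,24,29,33,36,39],(486.6,143.1),47.5)])
```

```text
21.75 [457.5738533  104.6927598  120.03803053] [-3.1774849  -4.35110535  4.38528597] 18.331706935590237 30.000789117766544
[(-0.036, -0.012), (-0.073, -0.019), (-0.11, -0.02), (-0.148, -0.015), (-0.184, -0.004), (-0.218, 0.012), (-0.248, 0.034), (-0.276, 0.06), (-0.298, 0.09), (-0.316, 0.123)]
[(-0.009, 0.023), (-0.015, 0.047), (-0.019, 0.072), (-0.02, 0.097), (-0.019, 0.117), (-0.017, 0.134), (-0.015, 0.146), (-0.012, 0.158)]
```

Emit:
{"name": "send_rows", "arguments": {"rows": [{"x": -0.036,"y": -0.012,"z": 0,"ax": 0,"ay": 0,"az": 0,"jaw": -1},{"x": -0.073,"y": -0.019,"z": 0,"ax": 0,"ay": 0,"az": 0,"jaw": -1},{"x": -0.11,"y": -0.02,"z": 0,"ax": 0,"ay": 0,"az": 0,"jaw": -1},{"x": -0.148,"y": -0.015,"z": 0,"ax": 0,"ay": 0,"az": 0,"jaw": -1},{"x": -0.184,"y": -0.004,"z": 0,"ax": 0,"ay": 0,"az": 0,"jaw": -1},{"x": -0.218,"y": 0.012,"z": 0,"ax": 0,"ay": 0,"az": 0,"jaw": -1},{"x": -0.248,"y": 0.034,"z": 0,"ax": 0,"ay": 0,"az": 0,"jaw": -1},{"x": -0.276,"y": 0.06,"z": 0,"ax": 0,"ay": 0,"az": 0,"jaw": -1},{"x": -0.298,"y": 0.09,"z": 0,"ax": 0,"ay": 0,"az": 0,"jaw": -1},{"x": -0.316,"y": 0.123,"z": 0,"ax": 0,"ay": 0,"az": 0,"jaw": -1}]}}

```text
time: 23.0
tool_pos: [525.3, 115.1, 120.0]
tcp_rot: [3.141, 0.0, 2.91]
contact_force: [-4.5, -2.1, 7.2]
grip_width: 18.4
finger_force: 30.0
```

Emit:
{"name": "send_rows", "arguments": {"rows": [{"x": -0.009,"y": 0.023,"z": 0,"ax": 0,"ay": 0,"az": 0,"jaw": -1},{"x": -0.015,"y": 0.047,"z": 0,"ax": 0,"ay": 0,"az": 0,"jaw": -1},{"x": -0.019,"y": 0.072,"z": 0,"ax": 0,"ay": 0,"az": 0,"jaw": -1},{"x": -0.02,"y": 0.097,"z": 0,"ax": 0,"ay": 0,"az": 0,"jaw": -1},{"x": -0.019,"y": 0.117,"z": 0,"ax": 0,"ay": 0,"az": 0,"jaw": -1},{"x": -0.017,"y": 0.134,"z": 0,"ax": 0,"ay": 0,"az": 0,"jaw": -1},{"x": -0.015,"y": 0.146,"z": 0,"ax": 0,"ay": 0,"az": 0,"jaw": -1},{"x": -0.012,"y": 0.158,"z": 0,"ax": 0,"ay": 0,"az": 0,"jaw": -1},{"x": -0.012,"y": 0.165,"z": 0,"ax": 0,"ay": 0,"az": 0,"jaw": -1},{"x": -0.012,"y": 0.165,"z": 0,"ax": 0,"ay": 0,"az": 0,"jaw": -1}]}}

```text
time: 24.25
tool_pos: [534.3, 141.9, 119.9]
tcp_rot: [-3.134, -0.001, 2.91]
contact_force: [-5.8, -20.9, 9.0]
grip_width: 18.4
finger_force: 30.0
```

Run:
```python
from h import *
o=bot.get_obs();print(o['time'],o['tool_pos'],o['contact_force'],o['grip_width'],o['finger_force'])
```

```text
24.25 [534.32650572 141.90208631 119.94756146] [ -5.81330661 -20.93744083   8.95122838] 18.430516492754954 30.00168039521668
```

Run:
```python
from h import *
R=Ro.from_euler('xyz',[np.pi,0,2.9098]).as_matrix()
for a in [-2,-12,-24,-36,-48,-60,-72,-82,-92]:
    p=np.array([486.6+47.7*np.cos(np.radians(a))-534.7,143.1+47.7*np.sin(np.radians(a))-145.6,0])
    print((R.T@p/200).round(3)[:2].tolist())
```

```text
[-0.003, -0.021]
[-0.007, -0.062]
[-0.003, -0.112]
[0.011, -0.16]
[0.035, -0.203]
[0.068, -0.241]
[0.107, -0.271]
[0.145, -0.29]
[0.185, -0.301]
```

Emit:
{"name": "send_rows", "arguments": {"rows": [{"x": -0.003,"y": -0.021,"z": 0,"ax": 0,"ay": 0,"az": 0,"jaw": -1},{"x": -0.007,"y": -0.062,"z": 0,"ax": 0,"ay": 0,"az": 0,"jaw": -1},{"x": -0.003,"y": -0.112,"z": 0,"ax": 0,"ay": 0,"az": 0,"jaw": -1},{"x": 0.011,"y": -0.16,"z": 0,"ax": 0,"ay": 0,"az": 0,"jaw": -1},{"x": 0.035,"y": -0.203,"z": 0,"ax": 0,"ay": 0,"az": 0,"jaw": -1},{"x": 0.068,"y": -0.241,"z": 0,"ax": 0,"ay": 0,"az": 0,"jaw": -1},{"x": 0.107,"y": -0.271,"z": 0,"ax": 0,"ay": 0,"az": 0,"jaw": -1},{"x": 0.145,"y": -0.29,"z": 0,"ax": 0,"ay": 0,"az": 0,"jaw": -1},{"x": 0.185,"y": -0.301,"z": 0,"ax": 0,"ay": 0,"az": 0,"jaw": -1},{"x": 0.185,"y": -0.301,"z": 0,"ax": 0,"ay": 0,"az": 0,"jaw": -1}]}}

```text
time: 25.5
tool_pos: [483.7, 95.2, 119.9]
tcp_rot: [-3.14, -0.001, 2.91]
contact_force: [-0.6, -3.8, 8.5]
grip_width: 18.5
finger_force: 30.0
```

Releasing, with the x and y shifts at zero in every row this time.

Emit:
{"name": "send_rows", "arguments": {"rows": [{"x": 0,"y": 0,"z": 0,"ax": 0,"ay": 0,"az": 0,"jaw": 0},{"x": 0,"y": 0,"z": 0,"ax": 0,"ay": 0,"az": 0,"jaw": 0},{"x": 0,"y": 0,"z": 0,"ax": 0,"ay": 0,"az": 0,"jaw": 0},{"x": 0,"y": 0,"z": 0,"ax": 0,"ay": 0,"az": 0,"jaw": 0},{"x": 0,"y": 0,"z": 0,"ax": 0,"ay": 0,"az": 0,"jaw": 0},{"x": 0,"y": 0,"z": -0.1,"ax": 0,"ay": 0,"az": 0,"jaw": 0},{"x": 0,"y": 0,"z": -0.2,"ax": 0,"ay": 0,"az": 0,"jaw": 0},{"x": 0,"y": 0,"z": -0.3,"ax": 0,"ay": 0,"az": 0,"jaw": 0},{"x": 0,"y": 0,"z": -0.4,"ax": 0,"ay": 0,"az": 0,"jaw": 0},{"x": 0,"y": 0,"z": -0.5,"ax": 0,"ay": 0,"az": 0,"jaw": 0}]}}

```text
time: 26.75
tool_pos: [484.9, 96.2, 220.3]
tcp_rot: [3.142, -0.0, 2.91]
contact_force: [0.9, -0.2, -0.6]
grip_width: 45.8
finger_force: 0.0
```

Emit:
{"name": "send_rows", "arguments": {"rows": [{"x": 0,"y": 0.05,"z": -0.1,"ax": 0,"ay": 0,"az": 0,"jaw": 0},{"x": 0,"y": 0.15,"z": -0.2,"ax": 0,"ay": 0,"az": 0,"jaw": 0},{"x": 0.1,"y": 0.3,"z": -0.2,"ax": 0,"ay": 0,"az": 0,"jaw": 0},{"x": 0.15,"y": 0.45,"z": -0.2,"ax": 0,"ay": 0,"az": 0,"jaw": 0},{"x": 0.2,"y": 0.6,"z": -0.2,"ax": 0,"ay": 0,"az": 0,"jaw": 0},{"x": 0.25,"y": 0.75,"z": -0.2,"ax": 0,"ay": 0,"az": 0,"jaw": 0},{"x": 0.3,"y": 0.9,"z": -0.2,"ax": 0,"ay": 0,"az": 0,"jaw": 0},{"x": 0.35,"y": 1,"z": -0.2,"ax": 0,"ay": 0,"az": 0,"jaw": 0},{"x": 0.35,"y": 1,"z": -0.2,"ax": 0,"ay": 0,"az": 0,"jaw": 0},{"x": 0.35,"y": 1,"z": -0.2,"ax": 0,"ay": 0,"az": 0,"jaw": 0}]}}

```text
time: 28.0
tool_pos: [462.9, 306.3, 259.6]
tcp_rot: [-3.141, -0.0, 2.91]
contact_force: [-0.3, 0.6, -0.5]
grip_width: 45.9
finger_force: 0.0
```

Run:
```python
from h import *
a,d=cap('top')
m=np.zeros(a.shape[:2],np.uint8);m[165:250,235:310]=a[165:250,235:310].max(2)<60
_,_,s,c=cv2.connectedComponentsWithStats(m)
for S,C in zip(s[1:],c[1:]):
    if S[4]>10:
        p=onplane('top',*C,150);q=p[:2]-[486.6,143.1];print(S[4],C,p,np.hypot(*q),np.degrees(np.arctan2(q[1],q[0])))
cv2.imwrite('pics/t5.png',cv2.resize(a[160:260,215:315],(500,500),interpolation=cv2.INTER_CUBIC)[:,:,::-1])
o=bot.get_obs();print(o['time'],o['tool_pos'],o['contact_force'])
```

```text
33 [289.96969697 207.39393939] [483.23443826  95.34099353 150.        ] 47.87744463525903 -94.03095132761648
28.05 [463.03700882 306.1367335  259.67749724] [ 0.2952209  -0.59553122 -0.60444352]
```

View pics/t5.png

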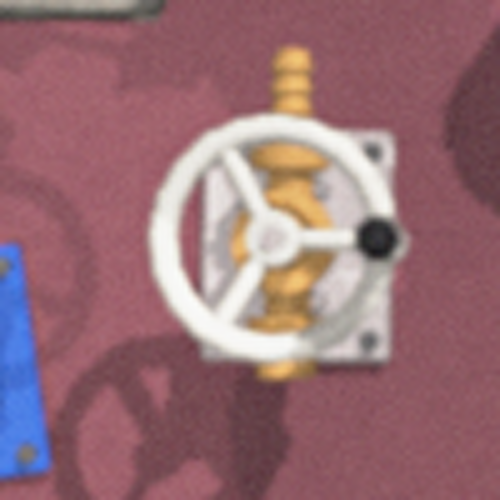

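The handle is at crop (378,238), square to the barb: about 92° back from the stop. It has been released and the arm is clear.

```bash
python3 -c "
from plant import bot
print(bot.close_job())"
```

```text
the job is handed in; nothing more can be done
None
```

The crank valve was wound to its stop, backed off about 92° and let go. A mistyped row on my first release dragged it about 35° too far, so I wound it to the stop again and redid the quarter turn before handing in at about 28 s; the other valve was not touched.

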